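# Turn the strip-down row round for reassembly

## Robot

A 6-joint arm with a two-finger parallel gripper is mounted at the origin on a cart in front of the work surface, level with it; the furniture and walls round the work are solid. World frame = base frame: x ahead of the robot, y to its left, z up, the work surface at z = 0. Lengths are in mm, angles in degrees, forces in N, time in s.
With the tool pointing down it reaches from about 350 to 875 mm from the base axis. Payload 15.5 kg.
Tool frame: the origin (TCP) lies between the finger pads; the fingertips stand 17 mm ahead of it and the grasp point (between the pads) lies 2 mm behind it (ctrl.nose_length is the distance from the TCP to the fingertips, in mm); z points along the fingers, y is the line along which they close (so a half turn about z gives the same grasp; the last joint's range is limited). The gripper opens to 85 mm and grips with 20 to 120 N. Pads are 22 mm wide; open, the fingers measure 114 mm over their backs; the gripper's body (76 mm by 85 mm) begins 54 mm behind the grasp point. The pads swing forward as they close: fully open they stand 13 mm farther back than shut.
Start: joints at [58.356, 28.281, 77.091, -0, 74.628, -5.472], TCP at [275.67, 560.921, 248.277] pointing down, gripper open.
Joint ranges: [-166.48, 166.48], [-47.26, 123.95], [12.59, 153.08], [-70.14, 250.14], [6.76, 159.57], [-176.63, 176.63]. Speed limits (degrees/s): [108.29, 108.29, 147.25, 172.46, 172.46, 172.46].

## Interface

Orientations are given as a 3x3 rotation matrix whose columns are the frame's x, y, z axes.
In Python, from bench import ctrl gives the robot as it stands.
- The arm moves only by the shell command python3 -m creep 'ROWS' [OPENING]. ROWS is a JSON object whose one key "plan" holds a list of rows, each an object of numbers: "x", "y", "z": the shift along the tool's x, y, z in mm; "ax", "ay", "az": the turn, a rotation vector about the tool's x, y, z in rad. In form: {"plan": [{"x": .., "y": .., "z": .., "ax": .., "ay": .., "az": ..}, ...]}. A call has 1 to 8 rows; each row shifts and turns the commanded pose from where the row before left it, along the tool's axes as they then stand; what a row does not reach is not made up. A row lasts 1/10 s, in which the tool goes at most 50 mm and 8.59 degrees, less where a joint would pass 70% of its speed; a pose out of reach is approached as far as the arm can. A call is refused whole if a number of a shift passes 50 or a number of a turn 0.15, either way. A call with a gripper value outside its range is refused whole. OPENING is the opening, from -1 (shut) to 1 (fully open), set as the call begins (- or left out, the last holds). The fingers move at their own pace and stop on an object; the grip force is fixed at half the most. Time passes only in rows, so rows that do not move let the fingers close. It gives the time, the measured TCP pose, the force, the opening and the grip force at its end, in the units of the state.
- ctrl.state(): the state, without advancing time (a new reading comes with each control period).
- ctrl.camera(name): name is "scene" or "top"; returns the picture (480x640x3 uint8, red, green, blue); there is no depth.
- ctrl.camera_params(name): a dict with "fx", "fy", "cx", "cy" (pixels), "distortion" ([k1, k2, p1, p2, k3] as OpenCV has them; the pictures are not rectified), "R" (3x3) and "t" (3): a world point X has camera coordinates R X + t. Camera axes: x right, y down, z forward; pixel columns grow to the right and rows downward; lengths in mm; the calibration is good to about 2 mm. A picture is of the moment at which its call begins. camera_params takes no time and is no camera call.
- ctrl.sign_off(): hands the job in; it is judged then, once.
Trained networks look in the newest picture that a camera, given by its name, has taken for a name from the list of things; names that differ only in an ending like _2 or _b are one class to them, and where a whole thing is asked for, a point or a joint stands for the part that bears it (a point fixed in the world has none). Each returns a list of dicts, best first, with "conf" (0 to 1); they miss things now and then, are a little off and sometimes report something else, mostly with a low value. They report only what shows in the picture. A call takes as long as a camera call. They do not tell look-alikes from the thing itself.
- ctrl.spot_in(camera, label): "rect" ([left, top, width, height] in pixels, round what is visible of it).
- ctrl.cut_out(camera, label): "region" (480x640 bool, what is visible of it) and "rect" ([left, top, width, height] in pixels, round what is visible of it).
The state is a dict: "time": time; "joints": joint angles; "qvel": joint speeds; "joint_torque": joint torques, N m; "position": TCP position; "tcp_rot": TCP orientation; "ft_force": force on the tool from outside, world axes, zero at the start; "wrist_torque": the same for the moment, N m; "width": finger opening in mm; "gripper_force": force on a finger pad.
Only numpy, scipy, OpenCV 4.12 (cv2) and the standard library are available. Lean on these libraries where they do the work, as an engineer would, in place of code of your own. Each camera call takes 0.05 s, during which the arm holds its last target. There are 200 camera calls.

## Task

The four output-shaft parts stand on the steel tray in the order they came off the shaft, and they go back on in the reverse order. Move them to the posts of the wooden rack with the row reversed: the part furthest left on the tray goes on the rack's post furthest right, the next one beside it, and so on, one part to a post, flat on the board and the same way up. Set each part down on its post, do not drop it, and leave the tools and the box beside the work where they lie.

Things in the scene. Friction and masses are not known exactly. Their poses are not given: they have to be found in the camera images.
- bush: plain smooth steel sleeve, 34 mm outside diameter, 30 mm high, the slimmest and tallest of the four loose parts. Bore 25 mm right through, so it sits loosely (5 mm to any side) over a post. Origin: on the bore's axis, at the underside; z up along the axis. About 0.10 kg.
- bearing: ball bearing, smooth steel rings with a black rubber seal between them, 52 mm outside diameter, 15 mm high. Bore 25 mm right through, so it sits loosely (5 mm to any side) over a post. Origin: on the bore's axis, at the underside; z up along the axis. About 0.13 kg.
- pinion: dark steel spur pinion with 20 fine teeth over its whole height, 44 mm over the teeth, 24 mm high. Bore 25 mm right through, so it sits loosely (5 mm to any side) over a post. Origin: on the bore's axis, at the underside; z up along the axis. About 0.15 kg.
- sprocket: steel chain sprocket: a plate 7 mm thick with 14 coarse teeth, 62 mm over the teeth, at the bottom, and on it a smooth round hub 40 mm in diameter whose top is 22 mm above the underside; grip it by the hub. Bore 25 mm right through, so it sits loosely (5 mm to any side) over a post. Origin: on the bore's axis, at the underside; z up along the axis. About 0.22 kg.
- seat_a: black plastic seat (disc 38 mm across, 18 mm high) with a steel post 14 mm thick in its middle, fixed in the tray; the bush stands on it at the start. All four seats look alike. The post's tip is 34 mm above the seat's top; the upper 13 mm taper to 6 mm. Origin: middle of the seat's underside (seat top at z = 18 mm, tip at 52 mm); axes parallel to the tray's
- seat_b: black plastic seat (disc 38 mm across, 18 mm high) with a steel post 14 mm thick in its middle, fixed in the tray; the bearing stands on it at the start. All four seats look alike. The post's tip is 34 mm above the seat's top; the upper 13 mm taper to 6 mm. Origin: middle of the seat's underside (seat top at z = 18 mm, tip at 52 mm); axes parallel to the tray's
- seat_c: black plastic seat (disc 38 mm across, 18 mm high) with a steel post 14 mm thick in its middle, fixed in the tray; the pinion stands on it at the start. All four seats look alike. The post's tip is 34 mm above the seat's top; the upper 13 mm taper to 6 mm. Origin: middle of the seat's underside (seat top at z = 18 mm, tip at 52 mm); axes parallel to the tray's
- seat_d: black plastic seat (disc 38 mm across, 18 mm high) with a steel post 14 mm thick in its middle, fixed in the tray; the sprocket stands on it at the start. All four seats look alike. The post's tip is 34 mm above the seat's top; the upper 13 mm taper to 6 mm. Origin: middle of the seat's underside (seat top at z = 18 mm, tip at 52 mm); axes parallel to the tray's
- drip_tray: shallow fixed sheet-steel tray, 84 x 316 mm, floor 2 mm thick, rim 10 mm high, that carries the row of four seats and the parts. Origin: middle of its underside on the bench; y runs along the row (to the robot's left, within 15 degrees), x across it (away from the robot), z up. Seats at x = 0 and y = +120, +40, -40, -120 mm, undersides at z = 2 mm
- build_rack: fixed pale wooden board, 70 x 304 x 20 mm, with a row of four bare steel posts, empty at first; nearer than the tray or beyond it. Origin: middle of its underside, on the bench; y along the row (to the robot's left, within 15 degrees), x away from the robot. Posts 14 mm thick at x = 0, y = +120, +40, -40, -120 mm; tips at z = 54 mm, upper 13 mm taper to 6 mm. A seated part's underside: z = 20 mm
- combination_wrench: loose combination wrench lying flat on the bench, to the right of the work, 35 x 181 x 8 mm; leave it alone. Origin: middle of its underside
- pliers: loose red-handled slip-joint pliers lying flat on the bench, to the right of the work, 66 x 209 x 14 mm; leave alone. Origin: middle of the underside
- plug_box: loose small blue cardboard box lying on the bench, to the left of the work, 30 x 90 x 30 mm; leave it alone. Origin: middle of its underside
There are look-alikes about, which are no part of the job. Leave any blue or turquoise look-alike of the pinion alone.

How it is judged:
By the outcome, as a careful person would: the job done as asked, in the order asked, and still so for the second after the job is handed in, with the robot touching nothing.
It also fails if it takes over 96 s, if anything falls off the work surface, if the arm or the gripper's body presses on something with over 40 N, if the wrist force passes 120 N, or if a joint passes its speed limit or range.

## Working session

There is one attempt and no reset: what is moved stays moved. The work goes in short steps, Python scripts to look and compute and a shell command to move; the robot and the scene stay as the last step left them, time stands still between calls to the robot, and variables do not carry over. Pictures are saved under pics/ and viewed, at most 14 in all, crops included, and the job is handed in when it is done.

```bash
mkdir -p pics; ls; python3 - <<'E'
from bench import ctrl
import cv2,numpy as np
for c in("scene","top"):
    im=ctrl.camera(c); cv2.imwrite(f"pics/{c}0.png",im[:,:,::-1])
    p=ctrl.camera_params(c); print(c,{k:np.round(v,4).tolist() for k,v in p.items()})
s=ctrl.state(); print(s)
E
```

```text
pics
scene {'fx': 517.6214, 'fy': 517.6214, 'cx': 327.0418, 'cy': 240.2668, 'distortion': [-0.0273, 0.0, 0.0, 0.0, 0.0], 'R': [[0.824, -0.5666, 0.0042], [-0.227, -0.3368, -0.9138], [0.5192, 0.752, -0.4061]], 't': [-463.5485, 179.8301, 1102.7095]}
top {'fx': 463.8176, 'fy': 463.8176, 'cx': 315.3035, 'cy': 235.9197, 'distortion': [-0.0161, 0.0, 0.0, 0.0, 0.0], 'R': [[0.0259, -0.999, 0.0362], [-0.9869, -0.0313, -0.1581], [0.1591, -0.0316, -0.9868]], 't': [-44.7928, 559.6464, 957.5445]}
{'time': 0.1, 'joints': array([ 5.83555300e+01,  2.83117213e+01,  7.71221474e+01,  1.10092149e-03,
        7.46268480e+01, -5.47222925e+00]), 'qvel': array([ 0.02089038, -0.06170197, -0.13508543,  0.10581476,  0.00348331,
        0.07720596]), 'joint_torque': array([ 1.59736286e-03, -8.83594751e+01, -3.84553528e+01, -1.87080300e-04,
        5.19728332e-03, -7.31245677e-05]), 'position': array([275.51718733, 560.68040075, 247.76402745]), 'tcp_rot': array([[-8.97469885e-01,  4.41075367e-01, -5.71744388e-04],
       [ 4.41075721e-01,  8.97469449e-01, -8.92429375e-04],
       [ 1.19494507e-04, -1.05311106e-03, -9.99999438e-01]]), 'ft_force': array([ 0.55148783,  0.42960344, -0.15286184]), 'wrist_torque': array([ 0.00068919, -0.02920447,  0.02237594]), 'gripper_force': 0.0, 'width': 85.72793180396289}
```

View pics/scene0.png

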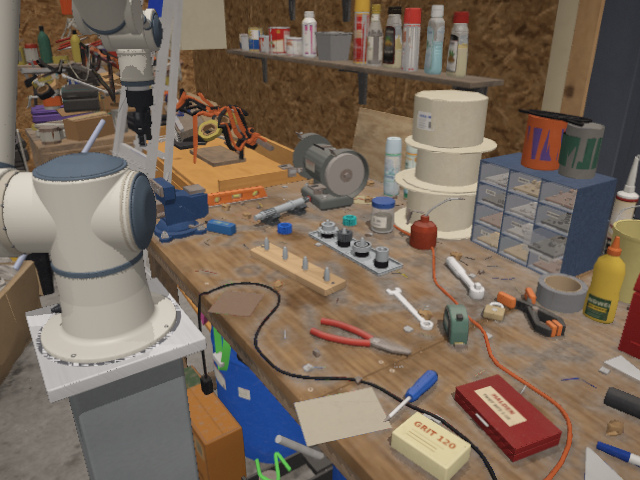

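View pics/top0.png

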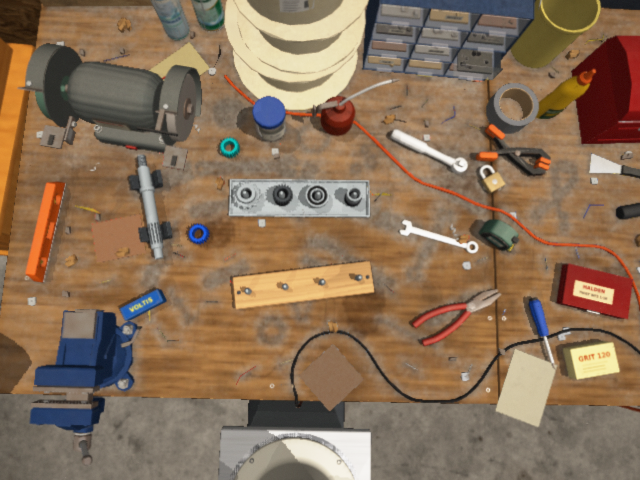

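The scene view shows the tray row at (325–385, 228–258) and the rack at (265–328, 245–280). In the top view the tray row runs, left to right, sprocket (245,194), pinion (283,194), bearing (317,195) and bush (353,196). The rack posts are at about (246–358, 277–291). Next I'll zoom in.

```bash
python3 - <<'E'
from bench import ctrl
import cv2,numpy as np
a=cv2.imread("pics/top0.png")[170:315,222:382]; cv2.imwrite("pics/topc.png",cv2.resize(a,None,fx=4,fy=4,interpolation=cv2.INTER_CUBIC))
a=cv2.imread("pics/scene0.png")[208:298,240:410]; cv2.imwrite("pics/scenec.png",cv2.resize(a,None,fx=4.5,fy=4.5,interpolation=cv2.INTER_CUBIC))
for c in("scene","top"):
  for l in("bush","bearing","pinion","sprocket","drip_tray","build_rack"):
    for d in ctrl.cut_out(c,l)[:3]:
      m=d["region"];ys,xs=np.nonzero(m); print(c,l,round(d["conf"],2),np.round(d["rect"],1).tolist(),xs.mean().round(1),ys.mean().round(1),np.round(cv2.minAreaRect(np.c_[xs,ys].astype(np.float32))[0],1))
E
```

```text
scene bush 0.57 [351.8, 241.4, 17.8, 9.9] 361.5 246.8 [362.  246.5]
scene bush 0.52 [376.4, 247.6, 18.7, 13.6] 382.4 254.5 [382.5 254. ]
scene bearing 0.49 [352.0, 238.9, 19.0, 10.9] 361.8 246.9 [362.  246.5]
scene pinion 0.71 [341.3, 214.7, 14.3, 12.2] 349.8 220.1 [350. 220.]
scene pinion 0.5 [278.7, 225.0, 12.9, 9.1] 284.8 228.5 [285.  228.5]
scene pinion 0.42 [336.4, 228.0, 15.1, 12.1] 345.2 236.0 [345.  235.5]
scene sprocket 0.65 [321.8, 221.8, 16.8, 15.8] 328.5 228.4 [328.5 228. ]
scene sprocket 0.23 [374.1, 251.2, 15.1, 16.1] 381.3 264.1 [383.2 260.1]
scene drip_tray 0.59 [312.4, 231.0, 89.9, 45.0] 357.0 254.9 [354.9 250.6]
scene build_rack 0.9 [250.7, 236.1, 98.5, 60.7] 299.3 268.8 [298.7 266.8]
top bush 0.64 [343.8, 185.1, 17.8, 19.6] 353.3 194.4 [353.5 194.5]
top bearing 0.65 [305.0, 183.7, 25.3, 21.4] 317.3 195.0 [317.5 195. ]
top pinion 0.71 [237.0, 262.3, 137.9, 46.7] 303.1 284.4 [302.8 284.7]
top pinion 0.6 [220.5, 136.8, 17.2, 22.1] 229.1 147.7 [229.  147.5]
top pinion 0.5 [188.8, 223.1, 20.5, 22.9] 197.8 233.1 [198. 233.]
top sprocket 0.96 [238.4, 182.7, 17.5, 26.6] 246.8 194.8 [246.5 195. ]
top drip_tray 0.62 [231.9, 181.5, 142.6, 37.0] 303.0 198.9 [299.5 197.5]
top build_rack 0.96 [232.5, 262.0, 141.7, 46.7] 302.4 284.4 [302.  284.2]
top build_rack 0.21 [346.2, 184.7, 16.2, 19.6] 353.8 192.9 [353.4 193.7]
```

View pics/topc.png

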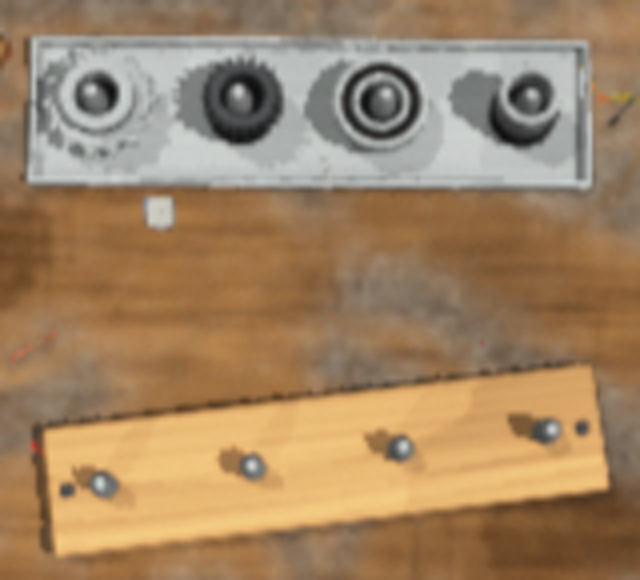

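View pics/scenec.png

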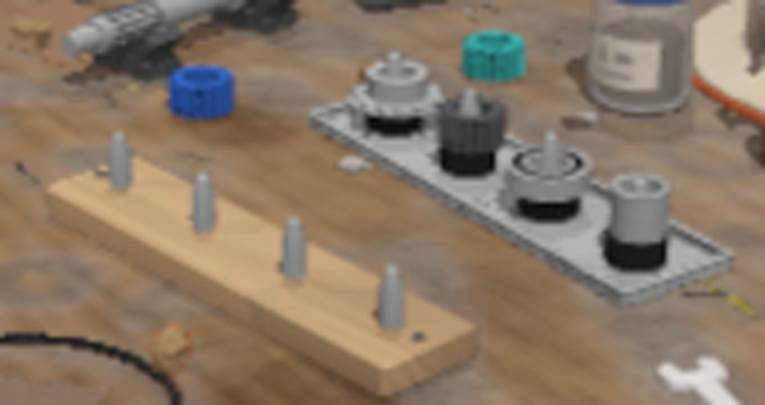

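```bash
cat > h.py <<'E'
from bench import ctrl
import cv2,numpy as np
from scipy.optimize import least_squares
P={c:ctrl.camera_params(c) for c in("scene","top")}
K=lambda p:np.array([[p["fx"],0,p["cx"]],[0,p["fy"],p["cy"]],[0,0,1]])
def proj(c,X):
    p=P[c];return cv2.projectPoints(np.asarray(X,float).reshape(-1,1,3),cv2.Rodrigues(np.array(p["R"]))[0],np.array(p["t"],float),K(p),np.array(p["distortion"]))[0][:,0]
def tri(ps,pt):
    u=[cv2.undistortPoints(np.array(q,float).reshape(-1,1,2),K(P[c]),np.array(P[c]["distortion"]))[:,0].T for c,q in(("scene",ps),("top",pt))]
    M=[np.c_[P[c]["R"],P[c]["t"]] for c in("scene","top")]
    X=cv2.triangulatePoints(M[0],M[1],u[0],u[1]);return (X[:3]/X[3]).T
def W(pose,L):
    x,y,z,a=pose;c,s=np.cos(a),np.sin(a);L=np.asarray(L,float)
    return L@np.array([[c,s,0],[-s,c,0],[0,0,1]])+[x,y,z]
def fit(obs,p0): # obs: (cam,local,px)
    f=lambda p:np.concatenate([(proj(c,W(p,[l]))[0]-q) for c,l,q in obs])
    r=least_squares(f,p0,loss="soft_l1");return r.x,f(r.x).reshape(-1,2)
E
python3 - <<'E'
from h import *
T=lambda L:[(222+(u-1.5)/4,170+(v-1.5)/4) for u,v in L]
S=lambda L:[(240+(u-1.75)/4.5,208+(v-1.75)/4.5) for u,v in L]
Y=[120,40,-40,-120]
rt,rs=T([(105,483),(254,465),(402,446),(549,428)]),S([(120,132),(203,174),(293,218),(392,265)])
tt,ts=T([(98,91),(240,95),(382,98),(532,93)]),S([(395,54),(470,91),(550,132)])
print(tri(rs,rt).round(1));print(tri(ts,tt[:3]).round(1))
print(np.diff(tri(rs,rt),axis=0).round(1))
def go(n,t,s,tz,cz,hx,hy,ct,cs,p0):
    o=[("top",(0,y,tz),q) for y,q in zip(Y,t)]+[("scene",(0,y,tz),q) for y,q in zip(Y,s)]
    C=dict(fl=(hx,hy,cz),fr=(hx,-hy,cz),nr=(-hx,-hy,cz),nl=(-hx,hy,cz))
    o+=[("top",C[k],T([q])[0]) for k,q in ct.items()]+[("scene",C[k],S([q])[0]) for k,q in cs.items()]
    p,r=fit(o,p0);print(n,p[:3].round(1),np.degrees(p[3]).round(2));print(r.round(1).tolist())
    print(W(p,[(0,y,tz) for y in Y]).round(1))
go("rack",rt,rs,54,20,35,152,dict(fl=(40,428),fr=(592,366),nr=(608,488),nl=(56,554)),dict(nl=(48,188),nr=(385,370),fr=(478,326)),[450,0,0,0])
go("tray",tt,ts,54,10,42,158,dict(fl=(32,37),fr=(590,40),nr=(590,187),nl=(28,184)),dict(nr=(623,298),fr=(733,255),nl=(312,118)),[600,0,0,0])
E
```

```text
[[ 439.4  109.5   57.1]
 [ 451.2   32.1   55.9]
 [ 463.3  -45.4   55.5]
 [ 475.5 -123.4   55.6]]
[[649.2 123.9  55.9]
 [650.9  46.5  56. ]
 [652.7 -30.9  55.4]]
[[ 11.8 -77.4  -1.2]
 [ 12.2 -77.5  -0.4]
 [ 12.1 -78.    0.1]]
rack [457.6  -6.2   0.5] 8.34
[[-1.3, -0.4], [-0.5, -0.4], [0.3, -0.1], [0.9, -0.1], [-0.3, 0.4], [-0.2, 0.3], [-0.0, 0.4], [-0.2, 0.8], [0.4, -0.3], [0.3, -0.9], [0.7, 0.3], [-0.6, 0.5], [-1.2, -0.6], [-0.4, -0.3], [0.3, -0.2]]
[[ 440.2  112.5   54.5]
 [ 451.8   33.4   54.5]
 [ 463.4  -45.8   54.5]
 [ 474.9 -124.9   54.5]]
tray [ 6.533e+02  7.900e+00 -6.000e-01] 1.5
[[-1.8, -0.0], [-0.3, -0.7], [1.0, -1.2], [0.1, 0.4], [-0.4, 0.3], [-0.3, 0.7], [0.0, 0.9], [0.6, 0.2], [-0.5, 0.8], [0.2, -0.1], [0.5, -0.3], [0.2, -0.9], [0.1, 0.0], [-0.9, -1.0]]
[[ 650.1  127.8   53.4]
 [ 652.2   47.9   53.4]
 [ 654.3  -32.1   53.4]
 [ 656.4 -112.1   53.4]]
```

```bash
python3 - <<'E'
from h import *
ims={c:cv2.imread(f"pics/{c}0.png") for c in("scene","top")}
def ring(x,y,z,r):
    a=np.linspace(0,2*np.pi,24);return np.c_[x+r*np.cos(a),y+r*np.sin(a),np.full(24,z)]
def pred(c,x,y):
    pts=proj(c,np.r_[ring(x,y,20,7),ring(x,y,41,7),ring(x,y,54,3)]).astype(np.float32)
    m=np.zeros((480*8,640*8),np.uint8);cv2.fillConvexPoly(m,cv2.convexHull((pts*8+3.5).round().astype(np.int32)),1)
    return cv2.resize(m.astype(np.float32),(640,480),interpolation=cv2.INTER_AREA)
for nom in [(440.2,112.5),(451.8,33.4),(463.4,-45.8),(474.9,-124.9)]:
    for c in("scene","top"):
        hsv=cv2.cvtColor(ims[c],cv2.COLOR_BGR2HSV).astype(float)
        m=pred(c,*nom);x,y=[int(v) for v in proj(c,[(*nom,38)])[0]];w=14
        win=np.s_[y-w:y+w,x-w:x+w]
        sat=hsv[...,1][win];g=np.clip((110-sat)/60,0,1)
        n,lab,st,ce=cv2.connectedComponentsWithStats((g>.3).astype(np.uint8))
        k=min(range(1,n),key=lambda k:np.hypot(*(ce[k]-w))if st[k,4]>6 else 99)
        ww=g*(cv2.dilate((lab==k).astype(np.uint8),np.ones((3,3))))
        yy,xx=np.mgrid[:2*w,:2*w];cen=lambda q:np.array([(q*xx).sum(),(q*yy).sum()])/q.sum()
        print(nom,c,"meas-pred px",(cen(ww)-cen(m[win])).round(2),"area",ww.sum().round(0),m.sum().round(0), "extent",st[k,:4]-[w-x,w-y,0,0])
T=lambda L:[(222+(u-1.5)/4,170+(v-1.5)/4) for u,v in L]
S=lambda L:[(240+(u-1.75)/4.5,208+(v-1.75)/4.5) for u,v in L]
for n,y,z,q,s in(("spr",120,42,(96,96),(397,74)),("pin",40,44,(242,98),(472,109)),("bea",-40,35,(381,104),(549,166)),("bush",-120,50,(531,98),(640,184))):
    print(n,tri(S([s]),T([q])).round(1), W((653.3,7.9,0,np.radians(1.5)),[(0,y,z)]).round(1))
# parallel gradient edge zoom
t=cv2.resize(ims["top"][178:215,230:372],None,fx=5.5,fy=5.5,interpolation=cv2.INTER_LANCZOS4)
t2=cv2.resize(ims["scene"][216:272,318:390],None,fx=7,fy=7,interpolation=cv2.INTER_LANCZOS4)
o=np.zeros((600,785,3),np.uint8);o[:t.shape[0],:t.shape[1]]=t;o[204:204+392,:504]=t2
cv2.imwrite("pics/z1.png",o)
E
```

```text
(440.2, 112.5) scene meas-pred px [-2.74 -0.04] area 194.0 60.0 extent [252 236  28  20]
(440.2, 112.5) top meas-pred px [-0.35  0.32] area 34.0 42.0 extent [244 288   8   6]
(451.8, 33.4) scene meas-pred px [-2.27 -4.1 ] area 178.0 65.0 extent [270 240  23  20]
(451.8, 33.4) top meas-pred px [-0.25  0.37] area 30.0 38.0 extent [282 284   7   6]
(463.4, -45.8) scene meas-pred px [ 0.02 -0.42] area 86.0 70.0 extent [302 255   7  16]
(463.4, -45.8) top meas-pred px [-0.16  0.11] area 30.0 39.0 extent [319 279   7   6]
(474.9, -124.9) scene meas-pred px [ 2.34 -5.98] area 296.0 75.0 extent [312 259  28  23]
(474.9, -124.9) top meas-pred px [-0.1  -0.06] area 33.0 43.0 extent [355 275   7   6]
spr [[651.2 126.2  40.5]] [[650.2 127.9  42. ]]
pin [[652.4  45.9  43.6]] [[652.3  47.9  44. ]]
bea [[654.2 -30.7  32.8]] [[654.3 -32.1  35. ]]
bush [[ 655.9 -112.1   51.6]] [[ 656.4 -112.1   50. ]]
```

View pics/z1.png

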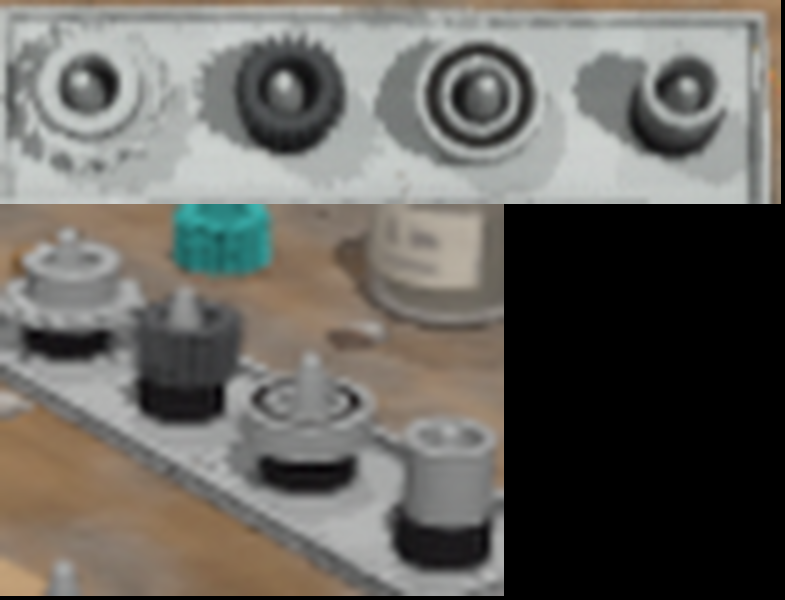

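The zoomed views agree with the fits. Rack posts match within about 0.5 px, and part tops triangulate to z = 40.5, 43.6, 32.8 and 51.6 against 42, 44, 35 and 50 given. Left to right the parts are sprocket, pinion, bearing and bush, so the rack posts from the right take sprocket, pinion, bearing and bush. I'll square the tool first: tool y becomes world +x and tool x becomes world +y.

```bash
python3 -m creep '{"plan":[{"az":0.139},{"az":0.139},{"az":0.139},{"az":0.139},{"az":0.139},{"az":0.139},{"az":0.139},{"az":0.141}]}' 1; python3 -m creep '{"plan":[{"x":-30,"y":20},{"x":-40,"y":30},{"x":-40,"y":30},{"x":-40,"y":30},{"x":-40,"y":30},{"x":-40,"y":30},{"x":-40,"y":30},{"x":-40,"y":30}]}'; python3 -m creep '{"plan":[{"x":-40,"y":30},{"x":-30,"y":30},{"x":-30,"y":30},{"x":-20,"y":30},{"x":-20,"y":20},{},{}]}'
```

```text
schema error: expected keys x, y, z, ax, ay, az
schema error: expected keys x, y, z, ax, ay, az
schema error: expected keys x, y, z, ax, ay, az
```

```bash
python3 -m creep '{"plan":[{"x":0,"y":0,"z":0,"ax":0,"ay":0,"az":0.139},{"x":0,"y":0,"z":0,"ax":0,"ay":0,"az":0.139},{"x":0,"y":0,"z":0,"ax":0,"ay":0,"az":0.139},{"x":0,"y":0,"z":0,"ax":0,"ay":0,"az":0.139},{"x":0,"y":0,"z":0,"ax":0,"ay":0,"az":0.139},{"x":0,"y":0,"z":0,"ax":0,"ay":0,"az":0.139},{"x":0,"y":0,"z":0,"ax":0,"ay":0,"az":0.139},{"x":0,"y":0,"z":0,"ax":0,"ay":0,"az":0.141}]}' 1
```

```text
time: 1.5
position: [275.7, 560.9, 248.3]
tcp_rot: [[0.006, 1.0, 0.0], [1.0, -0.006, 0.0], [0.0, 0.0, -1.0]]
ft_force: [-0.2, -0.4, -0.8]
width: 85.3
gripper_force: 0.0
```

```bash
python3 -m creep '{"plan":[{"x":-20,"y":15,"z":0,"ax":0,"ay":0,"az":0},{"x":-34,"y":30,"z":0,"ax":0,"ay":0,"az":0},{"x":-36,"y":32,"z":0,"ax":0,"ay":0,"az":0},{"x":-36,"y":32,"z":0,"ax":0,"ay":0,"az":0},{"x":-36,"y":32,"z":0,"ax":0,"ay":0,"az":0},{"x":-36,"y":32,"z":0,"ax":0,"ay":0,"az":0},{"x":-36,"y":32,"z":0,"ax":0,"ay":0,"az":0},{"x":-36,"y":32,"z":0,"ax":0,"ay":0,"az":0}]}'
python3 -m creep '{"plan":[{"x":-36,"y":32,"z":0,"ax":0,"ay":0,"az":0},{"x":-36,"y":32,"z":0,"ax":0,"ay":0,"az":0},{"x":-36,"y":32,"z":0,"ax":0,"ay":0,"az":0},{"x":-34,"y":25,"z":0,"ax":0,"ay":0,"az":0},{"x":-20,"y":15,"z":0,"ax":0,"ay":0,"az":0},{"x":0,"y":0,"z":0,"ax":0,"ay":0,"az":0},{"x":0,"y":0,"z":0,"ax":0,"ay":0,"az":0}]}'
```

```text
time: 2.3
position: [513.8, 289.3, 248.5]
tcp_rot: [[0.0, 1.0, 0.0], [1.0, -0.0, 0.0], [0.0, 0.0, -1.0]]
ft_force: [1.6, 0.7, 0.9]
width: 85.4
gripper_force: 0.0
time: 3.0
position: [648.6, 128.6, 248.0]
tcp_rot: [[0.001, 1.0, -0.0], [1.0, -0.001, 0.0], [0.0, -0.0, -1.0]]
ft_force: [0.8, 0.2, -0.4]
width: 85.3
gripper_force: 0.0
```

```bash
python3 -m creep '{"plan":[{"x":-1.5,"y":2.5,"z":25,"ax":0,"ay":0,"az":0},{"x":0,"y":0,"z":40,"ax":0,"ay":0,"az":0},{"x":0,"y":0,"z":45,"ax":0,"ay":0,"az":0},{"x":0,"y":0,"z":40,"ax":0,"ay":0,"az":0},{"x":0,"y":0,"z":30,"ax":0,"ay":0,"az":0},{"x":0,"y":0,"z":15,"ax":0,"ay":0,"az":0},{"x":0,"y":0,"z":8,"ax":0,"ay":0,"az":0},{"x":0,"y":0,"z":0,"ax":0,"ay":0,"az":0}]}'
python3 - <<'E'
from h import *
a=ctrl.camera("scene")[170:290,270:430,::-1];b=ctrl.camera("top")[130:250,190:350,::-1]
cv2.imwrite("pics/g1.png",cv2.resize(np.vstack([a,b]),None,fx=2.5,fy=2.5,interpolation=cv2.INTER_CUBIC) if 0 else cv2.resize(np.hstack([a,b]),None,fx=2.5,fy=2.5,interpolation=cv2.INTER_CUBIC))
E
```

```text
time: 3.8
position: [651.1, 127.9, 45.4]
tcp_rot: [[-0.001, 1.0, -0.0], [1.0, 0.001, 0.0], [0.0, -0.0, -1.0]]
ft_force: [-0.8, 0.3, 0.6]
width: 85.6
gripper_force: 0.0
```

View pics/g1.png

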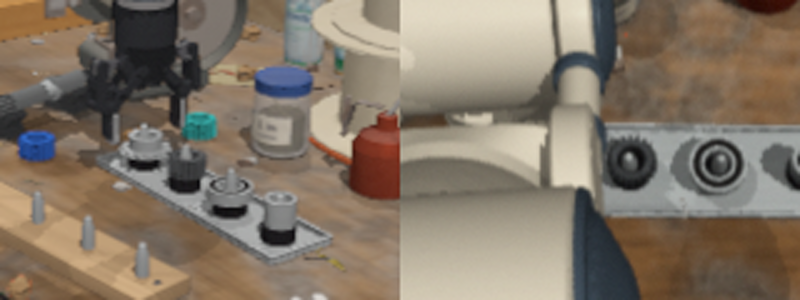

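In the scene crop, the open fingers at (110,130) and (180,115) straddle the sprocket at (147,145). In the top view the arm hides it. Closing now.

```bash
python3 -m creep '{"plan":[{"x":0,"y":0,"z":0,"ax":0,"ay":0,"az":0},{"x":0,"y":0,"z":0,"ax":0,"ay":0,"az":0},{"x":0,"y":0,"z":0,"ax":0,"ay":0,"az":0},{"x":0,"y":0,"z":0,"ax":0,"ay":0,"az":0},{"x":0,"y":0,"z":0,"ax":0,"ay":0,"az":0},{"x":0,"y":0,"z":0,"ax":0,"ay":0,"az":0},{"x":0,"y":0,"z":0,"ax":0,"ay":0,"az":0},{"x":0,"y":0,"z":0,"ax":0,"ay":0,"az":0}]}' -1
```

```text
time: 4.7
position: [651.4, 127.4, 46.4]
tcp_rot: [[0.0, 1.0, 0.001], [1.0, -0.0, 0.0], [0.0, 0.001, -1.0]]
ft_force: [-3.5, 0.0, 12.8]
width: 37.2
gripper_force: 58.8
```

```bash
python3 -m creep '{"plan":[{"x":0,"y":0,"z":-5,"ax":0,"ay":0,"az":0},{"x":0,"y":0,"z":-10,"ax":0,"ay":0,"az":0},{"x":0,"y":0,"z":-15,"ax":0,"ay":0,"az":0},{"x":0,"y":0,"z":-20,"ax":0,"ay":0,"az":0},{"x":0,"y":0,"z":-25,"ax":0,"ay":0,"az":0},{"x":0,"y":0,"z":-15,"ax":0,"ay":0,"az":0},{"x":0,"y":0,"z":0,"ax":0,"ay":0,"az":0},{"x":0,"y":0,"z":0,"ax":0,"ay":0,"az":0}]}'
python3 - <<'E'
from h import *
a=ctrl.camera("scene")[150:270,270:430,::-1]
cv2.imwrite("pics/g2.png",cv2.resize(a,None,fx=4,fy=4,interpolation=cv2.INTER_CUBIC))
E
```

```text
time: 5.5
position: [651.0, 127.4, 135.1]
tcp_rot: [[-0.0, 1.0, 0.0], [1.0, 0.0, -0.0], [-0.0, 0.0, -1.0]]
ft_force: [-0.6, -0.4, -2.4]
width: 37.2
gripper_force: 60.5
```

View pics/g2.png

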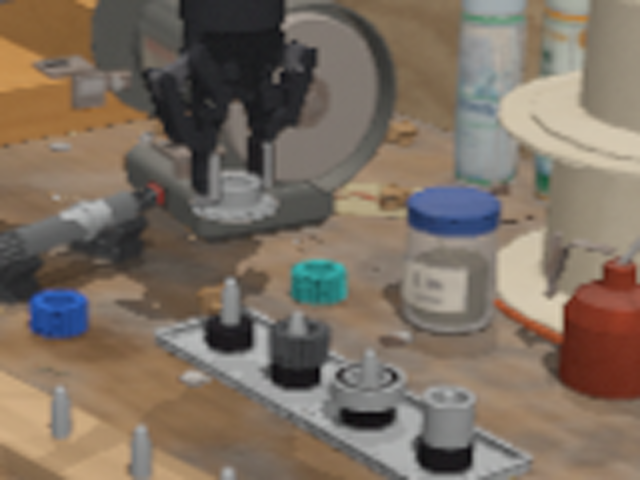

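The sprocket hangs level in the fingers, at about (238,195) in the crop, and its seat's post is bare. Next I'll move it over the rightmost rack post.

```bash
python3 -m creep '{"plan":[{"x":-20,"y":-14,"z":0,"ax":0,"ay":0,"az":0},{"x":-36,"y":-25,"z":0,"ax":0,"ay":0,"az":0},{"x":-42,"y":-29,"z":0,"ax":0,"ay":0,"az":0},{"x":-42,"y":-29,"z":0,"ax":0,"ay":0,"az":0},{"x":-42,"y":-29,"z":0,"ax":0,"ay":0,"az":0},{"x":-36,"y":-25,"z":0,"ax":0,"ay":0,"az":0},{"x":-24,"y":-17,"z":5,"ax":0,"ay":0,"az":0},{"x":-10.4,"y":-8,"z":5,"ax":0,"ay":0,"az":0}]}'
python3 -m creep '{"plan":[{"x":0,"y":0,"z":10,"ax":0,"ay":0,"az":0},{"x":0,"y":0,"z":10,"ax":0,"ay":0,"az":0},{"x":0,"y":0,"z":0,"ax":0,"ay":0,"az":0},{"x":0,"y":0,"z":0,"ax":0,"ay":0,"az":0}]}'
python3 - <<'E'
from h import *
s=ctrl.state();x,y,z=s["position"];dz=z-46.4
print(s["position"])
A=ctrl.camera("scene")[:,:,::-1].copy();B=ctrl.camera("top")[:,:,::-1]
F=5
def crop(c,im,x0,y0,w,h):
    o=cv2.resize(im[y0:y0+h,x0:x0+w],None,fx=F,fy=F,interpolation=cv2.INTER_CUBIC)
    a=np.linspace(0,2*np.pi,60)
    for r,h_ in((20,42+dz),):
        q=proj(c,np.c_[x+r*np.cos(a),y+r*np.sin(a),np.full(60,h_)])
        for u,v in q: cv2.circle(o,(int((u-x0+.5)*F),int((v-y0+.5)*F)),1,(0,0,255),-1)
    for u,v in proj(c,[(475,-125,54),(475,-125,20)]): cv2.circle(o,(int((u-x0+.5)*F),int((v-y0+.5)*F)),2,(0,255,0),-1)
    return o
cv2.imwrite("pics/g3.png",np.hstack([crop("scene",A,280,190,80,110),crop("top",B,315,220,80,110)]))
E
```

```text
time: 6.35
position: [475.0, -124.0, 124.4]
tcp_rot: [[0.002, 1.0, -0.002], [1.0, -0.002, 0.0], [0.0, -0.002, -1.0]]
ft_force: [-0.3, -0.6, -2.3]
width: 37.1
gripper_force: 60.6
time: 6.75
position: [477.3, -121.6, 104.8]
tcp_rot: [[-0.001, 1.0, -0.001], [1.0, 0.001, 0.0], [0.0, -0.001, -1.0]]
ft_force: [0.2, 0.4, -2.6]
width: 37.5
gripper_force: 60.6
[ 477.25826228 -121.55299705  104.76097291]
```

View pics/g3.png

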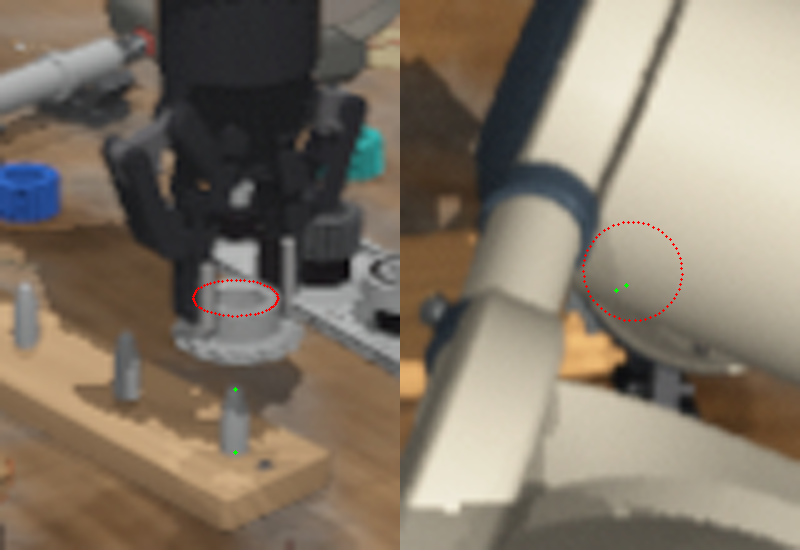

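The overlay matches: the hub sits at (238,298) and the post tip at (235,388) in the scene crop. The arm stopped short by (-2.3, -3.4) mm, so I'll correct that and lower.

```bash
python3 -m creep '{"plan":[{"x":-3.4,"y":-2.3,"z":0,"ax":0,"ay":0,"az":0},{"x":0,"y":0,"z":10,"ax":0,"ay":0,"az":0},{"x":0,"y":0,"z":12,"ax":0,"ay":0,"az":0},{"x":0,"y":0,"z":12,"ax":0,"ay":0,"az":0},{"x":0,"y":0,"z":12,"ax":0,"ay":0,"az":0},{"x":0,"y":0,"z":7,"ax":0,"ay":0,"az":0},{"x":0,"y":0,"z":0,"ax":0,"ay":0,"az":0},{"x":0,"y":0,"z":0,"ax":0,"ay":0,"az":0}]}'
python3 -m creep '{"plan":[{"x":0,"y":0,"z":1.5,"ax":0,"ay":0,"az":0},{"x":0,"y":0,"z":1.5,"ax":0,"ay":0,"az":0},{"x":0,"y":0,"z":1,"ax":0,"ay":0,"az":0},{"x":0,"y":0,"z":0,"ax":0,"ay":0,"az":0},{"x":0,"y":0,"z":0,"ax":0,"ay":0,"az":0}]}'
```

```text
time: 7.65
position: [474.7, -125.8, 52.3]
tcp_rot: [[-0.0, 1.0, -0.0], [1.0, 0.0, 0.0], [0.0, -0.0, -1.0]]
ft_force: [-0.3, -0.2, -1.6]
width: 37.0
gripper_force: 60.6
time: 8.15
position: [474.7, -125.8, 48.3]
tcp_rot: [[-0.0, 1.0, 0.0], [1.0, 0.0, -0.0], [-0.0, 0.0, -1.0]]
ft_force: [0.0, -0.0, -1.6]
width: 37.2
gripper_force: 60.6
```

No side force, so it's over the post. I'll lower in small steps to contact.

```bash
python3 -m creep '{"plan":[{"x":0,"y":0,"z":1,"ax":0,"ay":0,"az":0},{"x":0,"y":0,"z":0.5,"ax":0,"ay":0,"az":0},{"x":0,"y":0,"z":0,"ax":0,"ay":0,"az":0}]}'
python3 -m creep '{"plan":[{"x":0,"y":0,"z":0.5,"ax":0,"ay":0,"az":0},{"x":0,"y":0,"z":0,"ax":0,"ay":0,"az":0}]}'
```

```text
time: 8.45
position: [474.6, -125.8, 46.7]
tcp_rot: [[0.0, 1.0, -0.0], [1.0, -0.0, 0.0], [0.0, -0.0, -1.0]]
ft_force: [-0.2, -0.1, -2.0]
width: 37.0
gripper_force: 60.6
time: 8.65
position: [474.7, -125.8, 46.4]
tcp_rot: [[0.0, 1.0, 0.0], [1.0, -0.0, -0.0], [-0.0, 0.0, -1.0]]
ft_force: [-0.6, -0.8, 1.6]
width: 37.3
gripper_force: 61.1
```

```bash
python3 -m creep '{"plan":[{"x":0,"y":0,"z":0.3,"ax":0,"ay":0,"az":0},{"x":0,"y":0,"z":0,"ax":0,"ay":0,"az":0}]}'
python3 -m creep '{"plan":[{"x":0,"y":0,"z":0,"ax":0,"ay":0,"az":0},{"x":0,"y":0,"z":0,"ax":0,"ay":0,"az":0},{"x":0,"y":0,"z":0,"ax":0,"ay":0,"az":0},{"x":0,"y":0,"z":0,"ax":0,"ay":0,"az":0},{"x":0,"y":0,"z":0,"ax":0,"ay":0,"az":0},{"x":0,"y":0,"z":-8,"ax":0,"ay":0,"az":0},{"x":0,"y":0,"z":-20,"ax":0,"ay":0,"az":0},{"x":0,"y":0,"z":-35,"ax":0,"ay":0,"az":0}]}' 1
python3 -m creep '{"plan":[{"x":18,"y":18,"z":-20,"ax":0,"ay":0,"az":0},{"x":30,"y":30,"z":0,"ax":0,"ay":0,"az":0},{"x":32,"y":34,"z":0,"ax":0,"ay":0,"az":0},{"x":32,"y":34,"z":0,"ax":0,"ay":0,"az":0},{"x":30,"y":32,"z":0,"ax":0,"ay":0,"az":0},{"x":20,"y":20,"z":0,"ax":0,"ay":0,"az":0},{"x":10.6,"y":9.6,"z":0,"ax":0,"ay":0,"az":0},{"x":0,"y":0,"z":0,"ax":0,"ay":0,"az":0}]}'
python3 - <<'E'
from h import *
a=ctrl.camera("scene")[180:290,240:400,::-1]
cv2.imwrite("pics/g4.png",cv2.resize(a,None,fx=4,fy=4,interpolation=cv2.INTER_CUBIC));print(ctrl.state()["position"])
E
```

```text
time: 8.85
position: [474.7, -125.8, 46.4]
tcp_rot: [[-0.0, 1.0, 0.0], [1.0, 0.0, -0.0], [-0.0, 0.0, -1.0]]
ft_force: [-1.6, 1.1, 11.5]
width: 37.6
gripper_force: 61.9
time: 9.65
position: [473.6, -125.4, 108.8]
tcp_rot: [[0.0, 1.0, -0.003], [1.0, -0.0, 0.001], [0.001, -0.003, -1.0]]
ft_force: [0.5, -0.7, -0.0]
width: 85.2
gripper_force: 0.0
time: 10.45
position: [652.8, 47.9, 129.2]
tcp_rot: [[-0.001, 1.0, 0.0], [1.0, 0.001, 0.0], [0.0, 0.0, -1.0]]
ft_force: [0.8, 0.1, 0.6]
width: 85.4
gripper_force: 0.0
[651.86125495  46.87483926 129.01828322]
```

View pics/g4.png

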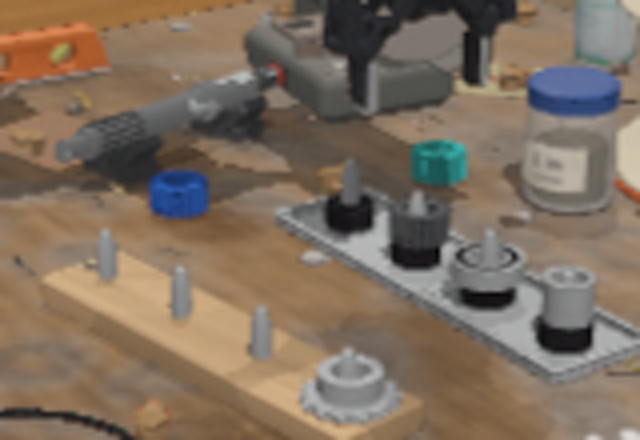

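The sprocket sits flat on the rightmost post, at (350,385) in the crop. The gripper is over the pinion, so I'll descend and grip.

```bash
python3 -m creep '{"plan":[{"x":0,"y":0.4,"z":15,"ax":0,"ay":0,"az":0},{"x":0,"y":0,"z":25,"ax":0,"ay":0,"az":0},{"x":0,"y":0,"z":25,"ax":0,"ay":0,"az":0},{"x":0,"y":0,"z":15,"ax":0,"ay":0,"az":0},{"x":0,"y":0,"z":7,"ax":0,"ay":0,"az":0},{"x":0,"y":0,"z":0,"ax":0,"ay":0,"az":0},{"x":0,"y":0,"z":0,"ax":0,"ay":0,"az":0}]}'
python3 -m creep '{"plan":[{"x":0,"y":0,"z":0,"ax":0,"ay":0,"az":0},{"x":0,"y":0,"z":0,"ax":0,"ay":0,"az":0},{"x":0,"y":0,"z":0,"ax":0,"ay":0,"az":0},{"x":0,"y":0,"z":0,"ax":0,"ay":0,"az":0},{"x":0,"y":0,"z":0,"ax":0,"ay":0,"az":0},{"x":0,"y":0,"z":0,"ax":0,"ay":0,"az":0},{"x":0,"y":0,"z":0,"ax":0,"ay":0,"az":0},{"x":0,"y":0,"z":0,"ax":0,"ay":0,"az":0}]}' -1
```

```text
time: 11.2
position: [653.0, 46.6, 42.7]
tcp_rot: [[0.0, 1.0, 0.001], [1.0, -0.0, -0.0], [-0.0, 0.001, -1.0]]
ft_force: [0.8, 0.4, -0.1]
width: 85.3
gripper_force: 0.0
time: 12.0
position: [652.9, 46.8, 42.9]
tcp_rot: [[-0.0, 1.0, 0.001], [1.0, 0.0, -0.0], [-0.0, 0.001, -1.0]]
ft_force: [-3.4, -0.2, 11.0]
width: 41.3
gripper_force: 59.2
```

```bash
python3 -m creep '{"plan":[{"x":0,"y":0,"z":-5,"ax":0,"ay":0,"az":0},{"x":0,"y":0,"z":-10,"ax":0,"ay":0,"az":0},{"x":0,"y":0,"z":-20,"ax":0,"ay":0,"az":0},{"x":0,"y":0,"z":-20,"ax":0,"ay":0,"az":0},{"x":0,"y":0,"z":-10,"ax":0,"ay":0,"az":0},{"x":0,"y":0,"z":0,"ax":0,"ay":0,"az":0}]}'
python3 -m creep '{"plan":[{"x":-10,"y":-20,"z":0,"ax":0,"ay":0,"az":0},{"x":-15,"y":-30,"z":0,"ax":0,"ay":0,"az":0},{"x":-18,"y":-36,"z":0,"ax":0,"ay":0,"az":0},{"x":-18,"y":-36,"z":0,"ax":0,"ay":0,"az":0},{"x":-16,"y":-32,"z":0,"ax":0,"ay":0,"az":0},{"x":-10.6,"y":-23,"z":0,"ax":0,"ay":0,"az":0},{"x":-5,"y":-12.6,"z":0,"ax":0,"ay":0,"az":0},{"x":0,"y":0,"z":0,"ax":0,"ay":0,"az":0}]}'
python3 -m creep '{"plan":[{"x":0,"y":0,"z":0,"ax":0,"ay":0,"az":0},{"x":0,"y":0,"z":0,"ax":0,"ay":0,"az":0}]}'
```

```text
time: 12.6
position: [653.5, 46.8, 108.7]
tcp_rot: [[-0.0, 1.0, 0.003], [1.0, 0.0, -0.0], [-0.0, 0.003, -1.0]]
ft_force: [0.7, -1.1, -1.4]
width: 40.8
gripper_force: 60.8
time: 13.4
position: [461.6, -46.1, 106.7]
tcp_rot: [[0.001, 1.0, -0.002], [1.0, -0.001, 0.0], [0.0, -0.002, -1.0]]
ft_force: [0.0, 0.9, -1.1]
width: 40.8
gripper_force: 60.9
time: 13.6
position: [464.3, -45.6, 106.9]
tcp_rot: [[-0.0, 1.0, 0.001], [1.0, 0.0, -0.0], [-0.0, 0.001, -1.0]]
ft_force: [0.3, 0.4, -1.2]
width: 41.1
gripper_force: 60.9
```

```bash
python3 -m creep '{"plan":[{"x":0,"y":-1,"z":5,"ax":0,"ay":0,"az":0},{"x":0,"y":0,"z":12,"ax":0,"ay":0,"az":0},{"x":0,"y":0,"z":12,"ax":0,"ay":0,"az":0},{"x":0,"y":0,"z":12,"ax":0,"ay":0,"az":0},{"x":0,"y":0,"z":12,"ax":0,"ay":0,"az":0},{"x":0,"y":0,"z":7,"ax":0,"ay":0,"az":0},{"x":0,"y":0,"z":0,"ax":0,"ay":0,"az":0},{"x":0,"y":0,"z":0,"ax":0,"ay":0,"az":0}]}'
python3 -m creep '{"plan":[{"x":0,"y":0,"z":1,"ax":0,"ay":0,"az":0},{"x":0,"y":0,"z":1,"ax":0,"ay":0,"az":0},{"x":0,"y":0,"z":0.7,"ax":0,"ay":0,"az":0},{"x":0,"y":0,"z":0,"ax":0,"ay":0,"az":0},{"x":0,"y":0,"z":0,"ax":0,"ay":0,"az":0}]}'
```

```text
time: 14.4
position: [462.2, -45.7, 47.0]
tcp_rot: [[-0.0, 1.0, -0.0], [1.0, 0.0, 0.0], [0.0, -0.0, -1.0]]
ft_force: [-0.0, 0.1, -0.9]
width: 41.0
gripper_force: 60.9
time: 14.9
position: [462.1, -45.8, 44.3]
tcp_rot: [[0.0, 1.0, 0.0], [1.0, -0.0, -0.0], [-0.0, 0.0, -1.0]]
ft_force: [-1.2, 1.3, -2.6]
width: 41.4
gripper_force: 60.9
```

```bash
python3 -m creep '{"plan":[{"x":0,"y":0,"z":0.5,"ax":0,"ay":0,"az":0},{"x":0,"y":0,"z":0.4,"ax":0,"ay":0,"az":0},{"x":0,"y":0,"z":0,"ax":0,"ay":0,"az":0}]}'
python3 -m creep '{"plan":[{"x":0,"y":0,"z":0.5,"ax":0,"ay":0,"az":0},{"x":0,"y":0,"z":0,"ax":0,"ay":0,"az":0}]}'
```

```text
time: 15.2
position: [462.0, -45.8, 43.3]
tcp_rot: [[-0.0, 1.0, -0.0], [1.0, 0.0, 0.0], [0.0, -0.0, -1.0]]
ft_force: [-0.2, 0.5, -0.7]
width: 40.9
gripper_force: 60.9
time: 15.4
position: [462.1, -45.8, 43.0]
tcp_rot: [[0.0, 1.0, 0.0], [1.0, -0.0, -0.0], [-0.0, 0.0, -1.0]]
ft_force: [-0.7, 1.3, 3.1]
width: 41.0
gripper_force: 61.5
```

```bash
python3 -m creep '{"plan":[{"x":0,"y":0,"z":0.2,"ax":0,"ay":0,"az":0},{"x":0,"y":0,"z":0,"ax":0,"ay":0,"az":0}]}'
python3 -m creep '{"plan":[{"x":0,"y":0,"z":0,"ax":0,"ay":0,"az":0},{"x":0,"y":0,"z":0,"ax":0,"ay":0,"az":0},{"x":0,"y":0,"z":0,"ax":0,"ay":0,"az":0},{"x":0,"y":0,"z":0,"ax":0,"ay":0,"az":0},{"x":0,"y":0,"z":0,"ax":0,"ay":0,"az":0},{"x":0,"y":0,"z":-8,"ax":0,"ay":0,"az":0},{"x":0,"y":0,"z":-20,"ax":0,"ay":0,"az":0},{"x":0,"y":0,"z":-35,"ax":0,"ay":0,"az":0}]}' 1
python3 -m creep '{"plan":[{"x":2,"y":18,"z":-14,"ax":0,"ay":0,"az":0},{"x":3,"y":32,"z":0,"ax":0,"ay":0,"az":0},{"x":3,"y":38,"z":0,"ax":0,"ay":0,"az":0},{"x":3,"y":38,"z":0,"ax":0,"ay":0,"az":0},{"x":2,"y":32,"z":0,"ax":0,"ay":0,"az":0},{"x":1.4,"y":22,"z":0,"ax":0,"ay":0,"az":0},{"x":0,"y":12,"z":0,"ax":0,"ay":0,"az":0},{"x":0,"y":0,"z":0,"ax":0,"ay":0,"az":0}]}'
python3 -m creep '{"plan":[{"x":0,"y":0,"z":0,"ax":0,"ay":0,"az":0}]}'
python3 - <<'E'
from h import *
a=ctrl.camera("scene")[180:290,240:400,::-1]
cv2.imwrite("pics/g5.png",cv2.resize(a,None,fx=4,fy=4,interpolation=cv2.INTER_CUBIC));print(ctrl.state()["position"])
E
```

```text
time: 15.6
position: [462.1, -45.8, 42.9]
tcp_rot: [[-0.0, 1.0, 0.0], [1.0, 0.0, -0.0], [-0.0, 0.0, -1.0]]
ft_force: [-1.7, -0.2, 8.9]
width: 41.1
gripper_force: 62.0
time: 16.4
position: [461.0, -45.6, 105.6]
tcp_rot: [[0.0, 1.0, -0.003], [1.0, -0.0, 0.001], [0.001, -0.003, -1.0]]
ft_force: [1.3, -0.0, 0.5]
width: 85.8
gripper_force: 0.0
time: 17.2
position: [655.3, -31.4, 120.0]
tcp_rot: [[-0.0, 1.0, 0.001], [1.0, 0.0, -0.0], [-0.0, 0.001, -1.0]]
ft_force: [0.3, -0.3, -0.0]
width: 85.4
gripper_force: 0.0
time: 17.3
position: [653.4, -31.3, 119.8]
tcp_rot: [[-0.0, 1.0, -0.001], [1.0, 0.0, 0.0], [0.0, -0.001, -1.0]]
ft_force: [-0.4, 0.2, -0.1]
width: 85.1
gripper_force: 0.0
[653.14079618 -31.36931236 119.83592691]
```

View pics/g5.png

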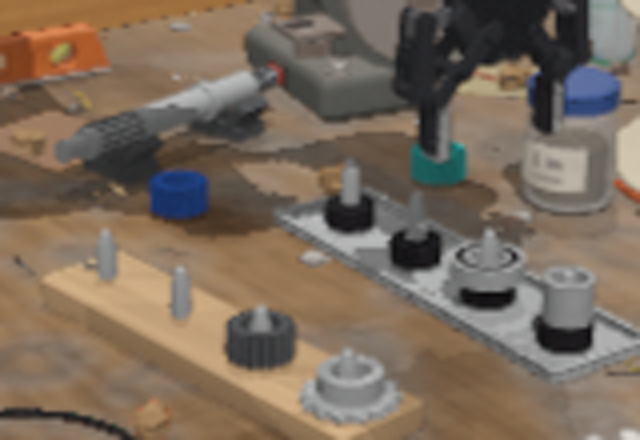

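The pinion is seated on the second post from the right, at (260,335). Next is the bearing.

```bash
python3 -m creep '{"plan":[{"x":0,"y":0.8,"z":15,"ax":0,"ay":0,"az":0},{"x":0,"y":0,"z":22,"ax":0,"ay":0,"az":0},{"x":0,"y":0,"z":22,"ax":0,"ay":0,"az":0},{"x":0,"y":0,"z":14,"ax":0,"ay":0,"az":0},{"x":0,"y":0,"z":7,"ax":0,"ay":0,"az":0},{"x":0,"y":0,"z":0,"ax":0,"ay":0,"az":0},{"x":0,"y":0,"z":0,"ax":0,"ay":0,"az":0}]}'
python3 -m creep '{"plan":[{"x":0,"y":0,"z":0,"ax":0,"ay":0,"az":0},{"x":0,"y":0,"z":0,"ax":0,"ay":0,"az":0},{"x":0,"y":0,"z":0,"ax":0,"ay":0,"az":0},{"x":0,"y":0,"z":0,"ax":0,"ay":0,"az":0},{"x":0,"y":0,"z":0,"ax":0,"ay":0,"az":0},{"x":0,"y":0,"z":0,"ax":0,"ay":0,"az":0},{"x":0,"y":0,"z":0,"ax":0,"ay":0,"az":0},{"x":0,"y":0,"z":0,"ax":0,"ay":0,"az":0}]}' -1
python3 -m creep '{"plan":[{"x":0,"y":0,"z":-4,"ax":0,"ay":0,"az":0},{"x":0,"y":0,"z":-10,"ax":0,"ay":0,"az":0},{"x":0,"y":0,"z":-18,"ax":0,"ay":0,"az":0},{"x":0,"y":0,"z":-20,"ax":0,"ay":0,"az":0},{"x":0,"y":0,"z":-12,"ax":0,"ay":0,"az":0},{"x":0,"y":0,"z":0,"ax":0,"ay":0,"az":0},{"x":0,"y":0,"z":0,"ax":0,"ay":0,"az":0}]}'
```

```text
time: 18.05
position: [655.2, -31.5, 40.2]
tcp_rot: [[0.0, 1.0, 0.001], [1.0, -0.0, -0.0], [-0.0, 0.001, -1.0]]
ft_force: [-0.2, -0.1, 0.0]
width: 85.5
gripper_force: 0.0
time: 18.85
position: [655.3, -31.5, 41.0]
tcp_rot: [[-0.0, 1.0, 0.001], [1.0, 0.0, -0.0], [-0.0, 0.001, -1.0]]
ft_force: [-4.2, 0.6, 14.7]
width: 48.9
gripper_force: 59.7
time: 19.55
position: [654.7, -31.4, 103.5]
tcp_rot: [[0.0, 1.0, -0.0], [1.0, -0.0, 0.0], [0.0, -0.0, -1.0]]
ft_force: [-0.5, 0.1, -2.2]
width: 48.5
gripper_force: 62.2
```

```bash
python3 -m creep '{"plan":[{"x":6,"y":-20,"z":0,"ax":0,"ay":0,"az":0},{"x":10,"y":-32,"z":0,"ax":0,"ay":0,"az":0},{"x":12,"y":-37,"z":0,"ax":0,"ay":0,"az":0},{"x":12,"y":-37,"z":0,"ax":0,"ay":0,"az":0},{"x":11,"y":-34,"z":0,"ax":0,"ay":0,"az":0},{"x":9,"y":-28,"z":0,"ax":0,"ay":0,"az":0},{"x":4.7,"y":-15,"z":0,"ax":0,"ay":0,"az":0},{"x":0,"y":0,"z":0,"ax":0,"ay":0,"az":0}]}'
python3 -m creep '{"plan":[{"x":0,"y":0,"z":0,"ax":0,"ay":0,"az":0},{"x":0,"y":0,"z":0,"ax":0,"ay":0,"az":0},{"x":0,"y":0,"z":0,"ax":0,"ay":0,"az":0}]}'
python3 - <<'E'
from h import *
a=ctrl.camera("scene")[180:290,240:400,::-1]
cv2.imwrite("pics/g6.png",cv2.resize(a,None,fx=4,fy=4,interpolation=cv2.INTER_CUBIC));print(ctrl.state()["position"])
E
```

```text
time: 20.35
position: [449.0, 33.9, 103.0]
tcp_rot: [[-0.001, 1.0, -0.004], [1.0, 0.001, 0.0], [0.0, -0.004, -1.0]]
ft_force: [0.7, 0.3, -1.2]
width: 48.3
gripper_force: 62.3
time: 20.65
position: [452.7, 33.0, 103.5]
tcp_rot: [[0.0, 1.0, 0.0], [1.0, -0.0, -0.0], [-0.0, 0.0, -1.0]]
ft_force: [-0.2, -0.3, -1.1]
width: 48.5
gripper_force: 62.3
[452.52718975  33.07807079 103.52698644]
```

View pics/g6.png

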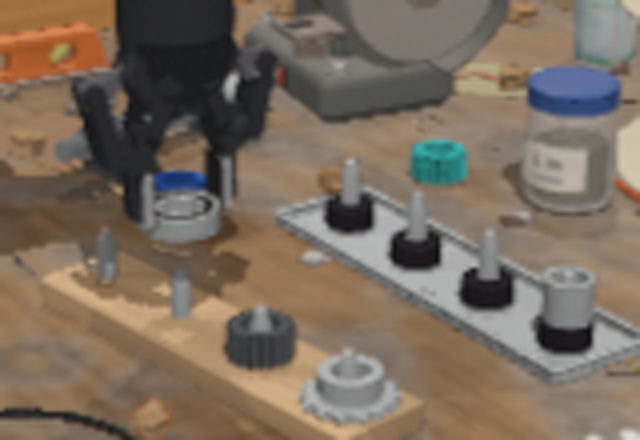

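The bearing hangs level at (183,215), above its post at (180,290). Lowering.

```bash
python3 -m creep '{"plan":[{"x":0,"y":-0.4,"z":5,"ax":0,"ay":0,"az":0},{"x":0,"y":0,"z":11,"ax":0,"ay":0,"az":0},{"x":0,"y":0,"z":12,"ax":0,"ay":0,"az":0},{"x":0,"y":0,"z":12,"ax":0,"ay":0,"az":0},{"x":0,"y":0,"z":12,"ax":0,"ay":0,"az":0},{"x":0,"y":0,"z":6,"ax":0,"ay":0,"az":0},{"x":0,"y":0,"z":0,"ax":0,"ay":0,"az":0},{"x":0,"y":0,"z":0,"ax":0,"ay":0,"az":0}]}'
python3 -m creep '{"plan":[{"x":0,"y":0,"z":1,"ax":0,"ay":0,"az":0},{"x":0,"y":0,"z":1,"ax":0,"ay":0,"az":0},{"x":0,"y":0,"z":1,"ax":0,"ay":0,"az":0},{"x":0,"y":0,"z":0,"ax":0,"ay":0,"az":0},{"x":0,"y":0,"z":0,"ax":0,"ay":0,"az":0}]}'
python3 -m creep '{"plan":[{"x":0,"y":0,"z":0.5,"ax":0,"ay":0,"az":0},{"x":0,"y":0,"z":0,"ax":0,"ay":0,"az":0}]}'
```

```text
time: 21.5
position: [451.5, 33.3, 45.8]
tcp_rot: [[0.0, 1.0, -0.0], [1.0, -0.0, -0.0], [-0.0, -0.0, -1.0]]
ft_force: [0.3, -0.3, -1.5]
width: 48.5
gripper_force: 62.3
time: 22.0
position: [451.5, 33.3, 42.7]
tcp_rot: [[0.0, 1.0, 0.0], [1.0, -0.0, -0.0], [-0.0, 0.0, -1.0]]
ft_force: [-1.0, -0.1, -1.1]
width: 48.9
gripper_force: 62.3
time: 22.2
position: [451.4, 33.3, 42.2]
tcp_rot: [[-0.0, 1.0, -0.0], [1.0, 0.0, -0.0], [-0.0, -0.0, -1.0]]
ft_force: [0.9, -0.1, -1.8]
width: 49.0
gripper_force: 62.3
```

```bash
python3 -m creep '{"plan":[{"x":0,"y":0,"z":0.6,"ax":0,"ay":0,"az":0},{"x":0,"y":0,"z":0,"ax":0,"ay":0,"az":0}]}'
python3 -m creep '{"plan":[{"x":0,"y":0,"z":0.5,"ax":0,"ay":0,"az":0},{"x":0,"y":0,"z":0,"ax":0,"ay":0,"az":0}]}'
```

```text
time: 22.4
position: [451.4, 33.3, 41.5]
tcp_rot: [[0.0, 1.0, -0.0], [1.0, -0.0, 0.0], [0.0, -0.0, -1.0]]
ft_force: [-0.1, -0.1, -1.7]
width: 48.8
gripper_force: 62.3
time: 22.6
position: [451.5, 33.3, 41.1]
tcp_rot: [[-0.0, 1.0, 0.0], [1.0, 0.0, 0.0], [0.0, 0.0, -1.0]]
ft_force: [-0.7, -0.7, 1.1]
width: 48.9
gripper_force: 62.6
```

```bash
python3 -m creep '{"plan":[{"x":0,"y":0,"z":0.2,"ax":0,"ay":0,"az":0},{"x":0,"y":0,"z":0,"ax":0,"ay":0,"az":0}]}'
python3 -m creep '{"plan":[{"x":0,"y":0,"z":0,"ax":0,"ay":0,"az":0},{"x":0,"y":0,"z":0,"ax":0,"ay":0,"az":0},{"x":0,"y":0,"z":0,"ax":0,"ay":0,"az":0},{"x":0,"y":0,"z":0,"ax":0,"ay":0,"az":0},{"x":0,"y":0,"z":0,"ax":0,"ay":0,"az":0},{"x":0,"y":0,"z":-8,"ax":0,"ay":0,"az":0},{"x":0,"y":0,"z":-20,"ax":0,"ay":0,"az":0},{"x":0,"y":0,"z":-35,"ax":0,"ay":0,"az":0}]}' 1
python3 -m creep '{"plan":[{"x":-13,"y":18,"z":-22,"ax":0,"ay":0,"az":0},{"x":-24,"y":34,"z":0,"ax":0,"ay":0,"az":0},{"x":-26,"y":37,"z":0,"ax":0,"ay":0,"az":0},{"x":-26,"y":37,"z":0,"ax":0,"ay":0,"az":0},{"x":-24,"y":34,"z":0,"ax":0,"ay":0,"az":0},{"x":-20,"y":28,"z":0,"ax":0,"ay":0,"az":0},{"x":-12.3,"y":16.5,"z":0,"ax":0,"ay":0,"az":0},{"x":0,"y":0,"z":0,"ax":0,"ay":0,"az":0}]}'
python3 -m creep '{"plan":[{"x":0,"y":0,"z":0,"ax":0,"ay":0,"az":0},{"x":0,"y":0,"z":0,"ax":0,"ay":0,"az":0},{"x":0,"y":0,"z":0,"ax":0,"ay":0,"az":0}]}'
```

```text
time: 22.8
position: [451.4, 33.3, 41.1]
tcp_rot: [[0.0, 1.0, 0.0], [1.0, -0.0, -0.0], [-0.0, 0.0, -1.0]]
ft_force: [-1.1, -0.1, 7.9]
width: 48.6
gripper_force: 63.2
time: 23.6
position: [450.4, 33.3, 103.9]
tcp_rot: [[0.0, 1.0, -0.003], [1.0, -0.0, 0.0], [0.0, -0.003, -1.0]]
ft_force: [0.3, 1.4, 0.5]
width: 85.4
gripper_force: 0.0
time: 24.4
position: [657.7, -113.8, 126.3]
tcp_rot: [[0.001, 1.0, 0.002], [1.0, -0.001, -0.001], [-0.001, 0.002, -1.0]]
ft_force: [-0.3, 0.2, -0.3]
width: 85.5
gripper_force: 0.0
time: 24.7
position: [655.3, -111.4, 126.2]
tcp_rot: [[-0.001, 1.0, -0.0], [1.0, 0.001, 0.0], [0.0, -0.0, -1.0]]
ft_force: [0.4, -0.5, 1.0]
width: 85.3
gripper_force: 0.0
```

```bash
python3 -m creep '{"plan":[{"x":-0.6,"y":0.5,"z":15,"ax":0,"ay":0,"az":0},{"x":0,"y":0,"z":22,"ax":0,"ay":0,"az":0},{"x":0,"y":0,"z":22,"ax":0,"ay":0,"az":0},{"x":0,"y":0,"z":15,"ax":0,"ay":0,"az":0},{"x":0,"y":0,"z":8,"ax":0,"ay":0,"az":0},{"x":0,"y":0,"z":0,"ax":0,"ay":0,"az":0},{"x":0,"y":0,"z":0,"ax":0,"ay":0,"az":0}]}'
python3 -m creep '{"plan":[{"x":0,"y":0,"z":0,"ax":0,"ay":0,"az":0},{"x":0,"y":0,"z":0,"ax":0,"ay":0,"az":0},{"x":0,"y":0,"z":0,"ax":0,"ay":0,"az":0},{"x":0,"y":0,"z":0,"ax":0,"ay":0,"az":0},{"x":0,"y":0,"z":0,"ax":0,"ay":0,"az":0},{"x":0,"y":0,"z":0,"ax":0,"ay":0,"az":0},{"x":0,"y":0,"z":0,"ax":0,"ay":0,"az":0},{"x":0,"y":0,"z":0,"ax":0,"ay":0,"az":0}]}' -1
python3 -m creep '{"plan":[{"x":0,"y":0,"z":-4,"ax":0,"ay":0,"az":0},{"x":0,"y":0,"z":-10,"ax":0,"ay":0,"az":0},{"x":0,"y":0,"z":-18,"ax":0,"ay":0,"az":0},{"x":0,"y":0,"z":-20,"ax":0,"ay":0,"az":0},{"x":0,"y":0,"z":-14,"ax":0,"ay":0,"az":0},{"x":0,"y":0,"z":0,"ax":0,"ay":0,"az":0},{"x":0,"y":0,"z":0,"ax":0,"ay":0,"az":0}]}'
```

```text
time: 25.4
position: [656.8, -112.7, 44.4]
tcp_rot: [[0.0, 1.0, 0.001], [1.0, -0.0, -0.0], [-0.0, 0.001, -1.0]]
ft_force: [1.0, 0.1, 0.7]
width: 85.4
gripper_force: 0.0
time: 26.2
position: [656.7, -112.7, 44.7]
tcp_rot: [[-0.0, 1.0, 0.001], [1.0, 0.0, -0.0], [-0.0, 0.001, -1.0]]
ft_force: [-2.7, 0.9, 9.0]
width: 32.2
gripper_force: 58.9
time: 26.9
position: [656.3, -112.6, 109.8]
tcp_rot: [[0.0, 1.0, 0.0], [1.0, -0.0, -0.0], [-0.0, 0.0, -1.0]]
ft_force: [-1.0, -0.2, -1.6]
width: 32.3
gripper_force: 59.6
```

```bash
python3 -m creep '{"plan":[{"x":18,"y":-17,"z":0,"ax":0,"ay":0,"az":0},{"x":32,"y":-31,"z":0,"ax":0,"ay":0,"az":0},{"x":34,"y":-33,"z":0,"ax":0,"ay":0,"az":0},{"x":34,"y":-33,"z":0,"ax":0,"ay":0,"az":0},{"x":34,"y":-33,"z":0,"ax":0,"ay":0,"az":0},{"x":32,"y":-31,"z":0,"ax":0,"ay":0,"az":0},{"x":25,"y":-24,"z":0,"ax":0,"ay":0,"az":0},{"x":16,"y":-14.3,"z":0,"ax":0,"ay":0,"az":0}]}'
python3 -m creep '{"plan":[{"x":0,"y":0,"z":0,"ax":0,"ay":0,"az":0},{"x":0,"y":0,"z":0,"ax":0,"ay":0,"az":0},{"x":0,"y":0,"z":0,"ax":0,"ay":0,"az":0},{"x":0,"y":0,"z":0,"ax":0,"ay":0,"az":0}]}'
python3 - <<'E'
from h import *
a=ctrl.camera("scene")[180:290,240:400,::-1]
cv2.imwrite("pics/g7.png",cv2.resize(a,None,fx=4,fy=4,interpolation=cv2.INTER_CUBIC));print(ctrl.state()["position"])
E
```

```text
time: 27.7
position: [437.2, 113.7, 109.2]
tcp_rot: [[-0.001, 1.0, -0.003], [1.0, 0.001, -0.0], [-0.0, -0.003, -1.0]]
ft_force: [-0.9, -0.4, -1.5]
width: 32.2
gripper_force: 59.7
time: 28.1
position: [440.8, 111.8, 109.7]
tcp_rot: [[0.001, 1.0, 0.0], [1.0, -0.001, -0.0], [-0.0, 0.0, -1.0]]
ft_force: [-0.0, 0.5, -0.4]
width: 31.8
gripper_force: 59.7
[440.66443118 111.85300407 109.70546615]
```

View pics/g7.png

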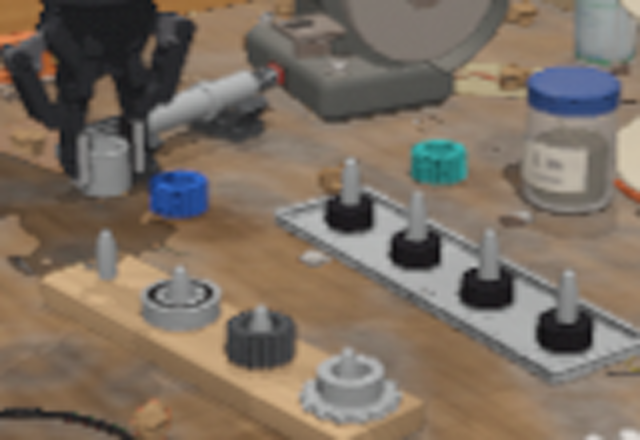

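The bearing is seated at (180,300), and the bush hangs at (107,165) above the leftmost post at (107,250). Lowering.

```bash
python3 -m creep '{"plan":[{"x":0.3,"y":-0.4,"z":6,"ax":0,"ay":0,"az":0},{"x":0,"y":0,"z":12,"ax":0,"ay":0,"az":0},{"x":0,"y":0,"z":12,"ax":0,"ay":0,"az":0},{"x":0,"y":0,"z":12,"ax":0,"ay":0,"az":0},{"x":0,"y":0,"z":12,"ax":0,"ay":0,"az":0},{"x":0,"y":0,"z":6,"ax":0,"ay":0,"az":0},{"x":0,"y":0,"z":0,"ax":0,"ay":0,"az":0},{"x":0,"y":0,"z":0,"ax":0,"ay":0,"az":0}]}'
python3 -m creep '{"plan":[{"x":0,"y":0,"z":1,"ax":0,"ay":0,"az":0},{"x":0,"y":0,"z":1,"ax":0,"ay":0,"az":0},{"x":0,"y":0,"z":1,"ax":0,"ay":0,"az":0},{"x":0,"y":0,"z":0.6,"ax":0,"ay":0,"az":0},{"x":0,"y":0,"z":0,"ax":0,"ay":0,"az":0},{"x":0,"y":0,"z":0,"ax":0,"ay":0,"az":0}]}'
python3 -m creep '{"plan":[{"x":0,"y":0,"z":0.5,"ax":0,"ay":0,"az":0},{"x":0,"y":0,"z":0,"ax":0,"ay":0,"az":0}]}'
```

```text
time: 28.95
position: [439.8, 112.6, 50.0]
tcp_rot: [[0.0, 1.0, -0.0], [1.0, -0.0, -0.0], [-0.0, -0.0, -1.0]]
ft_force: [-0.1, -0.4, -2.3]
width: 32.1
gripper_force: 59.7
time: 29.55
position: [439.7, 112.7, 46.3]
tcp_rot: [[-0.0, 1.0, -0.0], [1.0, 0.0, -0.0], [-0.0, -0.0, -1.0]]
ft_force: [0.2, 0.0, -1.6]
width: 32.6
gripper_force: 59.7
time: 29.75
position: [439.7, 112.7, 45.7]
tcp_rot: [[0.0, 1.0, -0.0], [1.0, -0.0, -0.0], [-0.0, -0.0, -1.0]]
ft_force: [0.7, 0.7, -0.7]
width: 32.3
gripper_force: 59.7
```

```bash
python3 -m creep '{"plan":[{"x":0,"y":0,"z":0.5,"ax":0,"ay":0,"az":0},{"x":0,"y":0,"z":0,"ax":0,"ay":0,"az":0}]}'
python3 -m creep '{"plan":[{"x":0,"y":0,"z":0.5,"ax":0,"ay":0,"az":0},{"x":0,"y":0,"z":0,"ax":0,"ay":0,"az":0}]}'
```

```text
time: 29.95
position: [439.7, 112.7, 45.2]
tcp_rot: [[-0.0, 1.0, -0.0], [1.0, 0.0, -0.0], [-0.0, -0.0, -1.0]]
ft_force: [0.2, 0.3, -1.0]
width: 32.3
gripper_force: 59.7
time: 30.15
position: [439.7, 112.7, 44.7]
tcp_rot: [[0.0, 1.0, -0.0], [1.0, -0.0, -0.0], [-0.0, -0.0, -1.0]]
ft_force: [-0.4, -0.3, -0.9]
width: 32.5
gripper_force: 59.7
```

```bash
python3 -m creep '{"plan":[{"x":0,"y":0,"z":0.4,"ax":0,"ay":0,"az":0},{"x":0,"y":0,"z":0,"ax":0,"ay":0,"az":0}]}'
python3 -m creep '{"plan":[{"x":0,"y":0,"z":0.3,"ax":0,"ay":0,"az":0},{"x":0,"y":0,"z":0,"ax":0,"ay":0,"az":0}]}'
```

```text
time: 30.35
position: [439.8, 112.7, 44.6]
tcp_rot: [[-0.0, 1.0, 0.0], [1.0, 0.0, 0.0], [0.0, 0.0, -1.0]]
ft_force: [-1.7, -0.1, 8.1]
width: 32.4
gripper_force: 60.7
time: 30.55
position: [439.8, 112.7, 44.6]
tcp_rot: [[-0.0, 1.0, 0.001], [1.0, 0.0, 0.0], [0.0, 0.001, -1.0]]
ft_force: [-2.7, -1.7, 16.4]
width: 31.9
gripper_force: 61.4
```

The bush is in contact. I'll release, lift and back off for a final look.

```bash
python3 -m creep '{"plan":[{"x":0,"y":0,"z":0,"ax":0,"ay":0,"az":0},{"x":0,"y":0,"z":0,"ax":0,"ay":0,"az":0},{"x":0,"y":0,"z":0,"ax":0,"ay":0,"az":0},{"x":0,"y":0,"z":0,"ax":0,"ay":0,"az":0},{"x":0,"y":0,"z":0,"ax":0,"ay":0,"az":0},{"x":0,"y":0,"z":-8,"ax":0,"ay":0,"az":0},{"x":0,"y":0,"z":-20,"ax":0,"ay":0,"az":0},{"x":0,"y":0,"z":-35,"ax":0,"ay":0,"az":0}]}' 1
python3 -m creep '{"plan":[{"x":0,"y":0,"z":-40,"ax":0,"ay":0,"az":0},{"x":0,"y":0,"z":-40,"ax":0,"ay":0,"az":0},{"x":20,"y":0,"z":-40,"ax":0,"ay":0,"az":0},{"x":40,"y":0,"z":-20,"ax":0,"ay":0,"az":0},{"x":40,"y":0,"z":0,"ax":0,"ay":0,"az":0},{"x":40,"y":0,"z":0,"ax":0,"ay":0,"az":0},{"x":40,"y":0,"z":0,"ax":0,"ay":0,"az":0},{"x":40,"y":0,"z":0,"ax":0,"ay":0,"az":0}]}'
python3 -m creep '{"plan":[{"x":30,"y":0,"z":0,"ax":0,"ay":0,"az":0},{"x":30,"y":0,"z":0,"ax":0,"ay":0,"az":0},{"x":20,"y":0,"z":0,"ax":0,"ay":0,"az":0},{"x":0,"y":0,"z":0,"ax":0,"ay":0,"az":0},{"x":0,"y":0,"z":0,"ax":0,"ay":0,"az":0},{"x":0,"y":0,"z":0,"ax":0,"ay":0,"az":0}]}'
python3 - <<'E'
from h import *
a=ctrl.camera("scene")[208:298,240:390,::-1];b=ctrl.camera("top")[210:330,215:395,::-1]
r=lambda i:cv2.resize(i,(600,int(600*i.shape[0]/i.shape[1])),interpolation=cv2.INTER_CUBIC)
cv2.imwrite("pics/end.png",cv2.resize(np.vstack([r(a),r(b)]),None,fx=.78,fy=.78))
E
```

```text
time: 31.35
position: [438.7, 112.5, 107.0]
tcp_rot: [[0.0, 1.0, -0.003], [1.0, -0.0, -0.0], [-0.0, -0.003, -1.0]]
ft_force: [1.2, -0.5, 0.5]
width: 85.4
gripper_force: 0.0
time: 32.15
position: [439.2, 334.2, 247.8]
tcp_rot: [[-0.0, 1.0, 0.0], [1.0, 0.0, 0.0], [0.0, 0.0, -1.0]]
ft_force: [1.2, -0.4, -0.4]
width: 85.1
gripper_force: 0.0
time: 32.75
position: [439.6, 411.8, 247.3]
tcp_rot: [[0.0, 1.0, -0.0], [1.0, -0.0, -0.0], [-0.0, -0.0, -1.0]]
ft_force: [-0.5, -0.2, 0.0]
width: 85.5
gripper_force: 0.0
```

View pics/end.png

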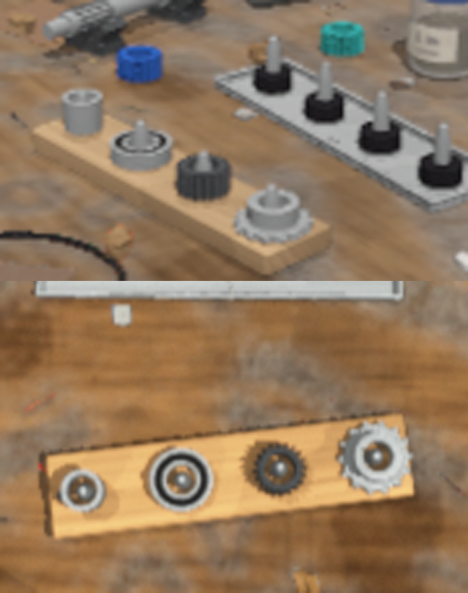

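All four are seated flat on the rack. In the top crop the row reads bush (82,490), bearing (181,478), pinion (279,468) and sprocket (376,456).

```bash
python3 -c "
from bench import ctrl
print(ctrl.sign_off())"
```

```text
the job is handed in; nothing more can be done
None
```

The row is reversed on the rack, left to right bush, bearing, pinion, sprocket, each set down flat on its own post; I handed the job in at about 33 s of the 96 s allowed.

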